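# Latch the spring jaw of a board holder open with its bayonet handle

## Task

Free the circuit board that is clamped in the spring-jaw holder: with the fingertips push the red ball handle along its slot, against the spring, until the jaw is fully open, then push it over into the side leg of the slot as far as it goes, so that the jaw stays open when you let go. Only push on the ball from outside, never take it between the fingers, and leave the board lying in the holder and everything else where it is.

Things in the scene. Friction and masses are not known exactly. Their poses are not given: they have to be found in the camera images.
- holder: Spring-jaw circuit-board holder, fixed: blue-grey base 260 x 136 x 10 mm. Origin: centre of its underside, on the bench; x runs lengthwise from the fixed jaw (x = -126 to -110 mm, 43 mm high) to the barrel, y to the left of that, z up. Steel barrel, 34 mm diameter (ends 38), lies along x from 28 to 128 mm, axis at y = 0, z = 46 mm. Black board rails: top at z = 22 mm.
- jaw_face (a point): Middle of the clamping face of the moving aluminium jaw, at z = 33 mm: 104 mm wide, 15 mm thick, 43 mm high (62 in the middle). At the start at x = -35 mm in the holder's frame, against the board; a rod leads from it into the barrel.
- slot_corner (a point): Corner of the L-shaped (bayonet) slot in the barrel, at x = 90, y = 0, z = 63 mm in the holder's frame, on the barrel's top. The slot is 12 mm wide. Its long leg runs along the top, from x = 44 to 96 mm; the side leg leaves the far end of the long leg (x = 84 to 96 mm) and runs round the barrel towards the holder's +y.
- jaw (a joint): Slide of the jaw, and the handle with it, along the holder's +x, m: about 0 with the board clamped (start); the slot ends at 0.0415. A spring pulls it shut, 4.4 N at 0, about 9 N at the end: let go in the long leg, it springs back. Only above about 0.038 can the handle enter the side leg; let go there, it rests at about 0.038 on the slot's edge.
- handle (a joint): Turn of the ball handle about the barrel's axis, rad: 0 upright in the long leg (start; about 0.1 of play), growing as the ball goes over towards the holder's +y and down in the side leg, stop at 1.08. It turns easily and stays where it is left.
- ball (a point): Centre of the red plastic ball, 28 mm diameter, on a steel pin of 9 mm diameter that stands out of the slot, 52 mm from the barrel's axis. At the start at x = 50, y = 0, z = 98 mm in the holder's frame; fully home at about x = 88, y = 46, z = 70 mm.
- board: Green circuit board 75 x 110 x 15 mm, loose, lying on the rails between the jaws. Origin: centre of its underside.
- driver: Screwdriver with a yellow handle, 164 mm, lying right of the holder (bystander). Origin: middle of its underside.
- connector: Metal-shell connector, 13 x 53 x 18 mm, lying right of the holder (bystander). Origin: centre of its underside.
- heatsink: Finned aluminium heat sink, 93 x 50 x 26 mm, lying just beyond the far end of the barrel (bystander). Origin: centre of its underside.
- tape: Blue roll of tape, 64 mm diameter, 18 mm high, lying beside the far corner of the big yellow chassis (bystander). Origin: centre of its underside.

How it is judged:
On the way, in this order (a step that is already met when the one before it is completed fails the run):
1. the handle is pushed to the far end of the long leg, which opens the jaw fully (value of joint jaw above 0.036 m), for 0.1 s.
2. the handle is pushed over into the side leg as far as it goes (value of joint jaw above 0.036 m and value of joint handle above 0.85 rad), for 0.2 s.
At the end, for the whole second after the job is handed in: the jaw stands open by 36 mm or more and the handle lies at least 0.85 rad over in the side leg, both at rest without the robot; the board lies still in the holder, within 15 mm of where it was (all of step 2 and velocity of joint jaw between -0.005 and 0.005 m/s and velocity of joint handle between -0.05 and 0.05 rad/s and distance of board from where it was at the start of the episode below 0.015 m and linear speed of board below 0.01 m/s); the robot touches nothing.
It fails at once if the ball is taken between the fingers (distance between the grasp point and ball below 0.012 m).
It fails at once if the board is lifted, carried or pushed away (20 mm) (distance of board from where it was at the start of the episode above 0.02 m).
It fails at once if a thing lying about is moved by more than 20 mm (distance of any of driver, connector, heatsink, tape from where it was at the start of the episode above 0.02 m).
It also fails if it takes over 38 s, if anything falls off the work surface, if the arm or the gripper's body presses on something with over 40 N, if the wrist force passes 120 N, or if a joint passes its speed limit or range.

## Robot

A 7-joint arm with a two-finger parallel gripper is mounted at the origin on a cart in front of the work surface, level with it; the furniture and walls round the work are solid. World frame = base frame: x ahead of the robot, y to its left, z up, the work surface at z = 0. Lengths are in m, angles in rad, forces in N, time in s.
With the tool pointing down it reaches from about 0.4 to 0.9 m from the base axis. Payload 5.6 kg.
Tool frame: the origin (TCP) lies at the very end of the fingers, on their centre line; the grasp point (between the pads) lies 19 mm behind it; z points along the fingers, y is the line along which they close (so a half turn about z gives the same grasp; the last joint's range is limited). The gripper opens to 92 mm and grips with 3 to 60 N. Pads are 20 mm wide; open, the fingers measure 128 mm over their backs; the gripper's body (75 mm by 189 mm) begins 69 mm behind the grasp point.
Start: joints at [1.073, 0.468, -0.012, 1.603, 0.006, 1.071, -0.056], TCP at [0.285, -0.584, 0.215] pointing down, gripper open.
Joint ranges: [-2.53, 2.53], [-0.31, 2.02], [-1.57, 1.55], [0.28, 2.44], [-1.29, 4.43], [0.15, 1.84], [-2.92, 2.92]. Speed limits (rad/s): [2.57, 2.57, 3.14, 3.14, 3.14, 3.14, 3.14].

## Interface

Orientations are given as a unit quaternion [x, y, z, w].
In Python, from plant import env, read_camera, sign_off gives the robot as it stands. The module is installed in compiled form; this text tells all that it offers.
- The arm moves only by the tool arm_command, never from a script. Its argument "plan" is a list of rows, each an object of numbers: "x", "y", "z": the shift along the tool's x, y, z in units of 0.3 m (1.0 is 0.3 m); "ax", "ay", "az": the turn, a rotation vector about the tool's x, y, z in units of 2 rad (1.0 is 2 rad); "gripper": the opening, from 0 (shut) to 1 (fully open). In form: [{"x": .., "y": .., "z": .., "ax": .., "ay": .., "az": .., "gripper": ..}, ...]. A call has 1 to 10 rows; each row is the pose to reach, as a shift and turn from the pose commanded when the call began, along the tool's axes at that moment; what a row does not reach only later rows make up. A row lasts 1/10 s, in which the tool goes at most 50 mm and 8.59 degrees, less where a joint would pass 70% of its speed; a pose out of reach is approached as far as the arm can. A call with a number of a shift or a turn outside -1 to 1 is refused whole. A call with a gripper value outside its range is refused whole. The fingers move at their own pace and stop on an object; "grip_force" is the grip in N (left out, the last holds). Time passes only in rows, so rows that repeat a pose let the fingers close. It gives the time, the measured TCP pose, the force, the opening and the grip force at its end, in the units of the state.
- env.state(): the state, without advancing time (a new reading comes with each control period).
- read_camera(name): name is "side" or "top" or "wrist"; returns a dict with "image" (384x512x3 uint8, red, green, blue), "fov_y" (degrees; the focal length in pixels is half the picture's height over the tangent of half this angle, whatever the lens; pixels are square), "cx", "cy" (the principal point, pixels), "R" (3x3) and "t" (3): a world point X has camera coordinates R X + t; the wrist camera has in their place "mount" (4x4, takes a point from camera to tool coordinates, whose origin is the TCP and whose axes are the flange's). Camera axes: x right, y down, z forward; pixel columns grow to the right and rows downward; lengths in m; the calibration is good to about 2 mm. The wrist camera is an equidistant fisheye: a pixel r from the principal point sees the ray r / f radians off the axis. A picture is of the moment at which its call begins: read the wrist's pose just before it. There is no depth.
- sign_off(): hands the job in; it is judged then, once.
The state is a dict: "time_s": time; "joint_pos": joint angles; "qvel": joint speeds; "effort": joint torques, N m; "ee_pos": TCP position; "orientation": TCP orientation; "force": force on the tool from outside, world axes, zero at the start; "ft_torque": the same for the moment, N m; "width": opening from 0.0 (shut) to 1.0 (fully open); "grasp_force": force on a finger pad.
Only numpy, scipy, OpenCV 4.12 (cv2) and the standard library are available. Lean on these libraries where they do the work, as an engineer would, in place of code of your own. Each camera call takes 0.05 s, during which the arm holds its last target. There are 200 camera calls.

## Working session

There is one attempt and no reset: what is moved stays moved. The work goes in short steps, Python scripts to look and compute and a tool call to move; the robot and the scene stay as the last step left them, time stands still between calls to the robot, and variables do not carry over. Pictures are saved under pics/ and viewed, at most 10 in all, crops included, and the job is handed in when it is done.

Besides the shell and the picture viewer there is one more tool, called after "Request:" in YAML: its name, and indented under it one key for each argument. arm_command: Moves the arm, as the interface text tells. Shifts and turns lie within -1 to 1; 1 stands for 0.3 m of shift or 2 rad of turn. Its arguments: {"type":"object","properties":{"plan":{"type":"array"},"grip_force":{"type":"number"}},"required":["plan"]}

```bash
mkdir -p pics
python3 - <<'E'
from plant import env, read_camera
import cv2,numpy as np,pickle
s=env.state();print({k:np.round(v,3) for k,v in s.items()})
ims=[]
for n in("side","top"):
    c=read_camera(n);pickle.dump(c,open(n+".pkl","wb"));ims.append(c["image"])
    cv2.imwrite(f"pics/{n}1.png",cv2.cvtColor(c["image"],cv2.COLOR_RGB2BGR))
    print(n,c["fov_y"],c["cx"],c["cy"],np.round(c["R"],3).tolist(),np.round(c["t"],3))
    hsv=cv2.cvtColor(c["image"],cv2.COLOR_RGB2HSV)
    m=(((hsv[...,0]<8)|(hsv[...,0]>172))&(hsv[...,1]>150)&(hsv[...,2]>70)).astype('uint8')
    N,_,st,ce=cv2.connectedComponentsWithStats(m)
    print([(st[i].tolist(),ce[i].round(1).tolist()) for i in range(1,N) if st[i,4]>15])
E
```

```text
{'time_s': np.float64(0.0), 'joint_pos': array([ 1.073,  0.468, -0.012,  1.604,  0.006,  1.071, -0.056]), 'qvel': array([ 0.001,  0.001, -0.002,  0.001, -0.   , -0.002, -0.001]), 'effort': array([-1.0000e-03, -5.2058e+01, -1.2000e-02, -2.4376e+01, -5.7000e-02,
        1.7000e-02,  0.0000e+00]), 'ee_pos': array([ 0.285, -0.583,  0.214]), 'orientation': array([ 0.974,  0.225, -0.   , -0.001]), 'force': array([-0.028,  0.199,  0.074]), 'ft_torque': array([-0.009, -0.004, -0.034]), 'grasp_force': np.float64(0.0), 'width': np.float64(1.002)}
side 53.87796689817062 264.09002891557924 192.82597550128082 [[0.931, -0.365, 0.001], [-0.144, -0.369, -0.918], [0.335, 0.855, -0.396]] [-0.632  0.03   1.014]
[([238, 190, 11, 12, 105], [243.2, 195.1]), ([371, 221, 14, 4, 34], [378.9, 222.6]), ([428, 249, 8, 11, 62], [431.3, 254.1])]
top 44.22392541879771 246.11403763916923 184.41912277469405 [[0.03, -1.0, -0.008], [-0.992, -0.029, -0.123], [0.123, 0.011, -0.992]] [-0.351  0.509  1.027]
[([94, 85, 17, 12, 70], [99.9, 88.7]), ([85, 86, 4, 5, 16], [86.6, 87.9]), ([84, 99, 21, 22, 133], [91.0, 106.7]), ([100, 108, 11, 15, 72], [106.5, 116.8]), ([78, 110, 4, 11, 26], [79.7, 115.8]), ([29, 157, 20, 3, 30], [37.6, 158.0]), ([256, 191, 11, 12, 98], [261.1, 196.7])]
```

View pics/side1.png

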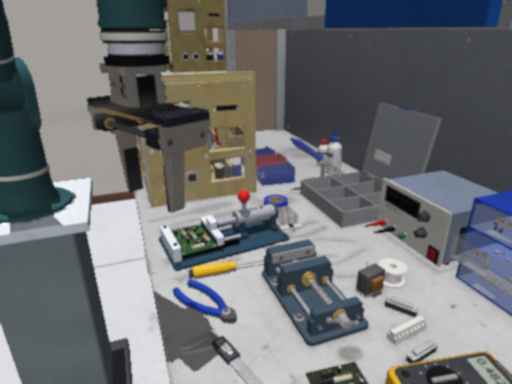

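View pics/top1.png

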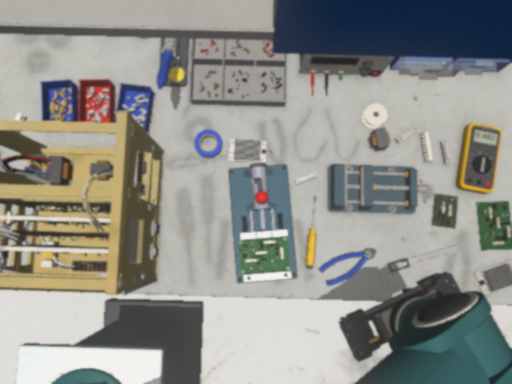

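Side view: red ball at (243,195), holder behind the yellow screwdriver. Top view: holder spans about (230–297, 165–283), fixed jaw towards the robot, barrel pointing away (up), ball at (261,197), heat sink at (248,150), chassis to the left up to column 162.

```bash
cat > h.py <<'E'
import numpy as np,cv2,pickle
def ray(c,u,v):
    f=192/np.tan(np.radians(c["fov_y"])/2);R=np.array(c["R"]);t=np.array(c["t"])
    d=R.T@np.array([(u-c["cx"])/f,(v-c["cy"])/f,1]);return -R.T@t,d/np.linalg.norm(d)
def plane(c,u,v,z):
    o,d=ray(c,u,v);return o+d*(z-o[2])/d[2]
def proj(c,X):
    f=192/np.tan(np.radians(c["fov_y"])/2);p=np.array(c["R"])@X+c["t"];return p[:2]/p[2]*f+[c["cx"],c["cy"]]
def tri(r):
    A=sum(np.eye(3)-np.outer(d,d) for o,d in r);b=sum((np.eye(3)-np.outer(d,d))@o for o,d in r)
    return np.linalg.solve(A,b)
def red(im):
    h=cv2.cvtColor(im,cv2.COLOR_RGB2HSV)
    return (((h[...,0]<8)|(h[...,0]>172))&(h[...,1]>130)&(h[...,2]>60)).astype('uint8')
E
python3 - <<'E'
from h import *
S=pickle.load(open("side.pkl","rb"));T=pickle.load(open("top.pkl","rb"))
print("ball",tri([ray(S,243.4,195.4),ray(T,261.1,196.7)]),"topz98",plane(T,261.1,196.7,.098))
im=T["image"];h=cv2.cvtColor(im,cv2.COLOR_RGB2HSV)
m=((h[...,0]>95)&(h[...,0]<118)&(h[...,1]>70)).astype('uint8')
m[:, :222]=0;m[:,305:]=0;m[:160]=0;m[290:]=0
cs,_=cv2.findContours(m,cv2.RETR_EXTERNAL,cv2.CHAIN_APPROX_NONE)
c=np.vstack([k for k in cs if len(k)>20])[:,0]
P=np.array([plane(T,u,v,.01)[:2] for u,v in c]);r=cv2.minAreaRect((P*1000).astype('float32'))
print(r);print(cv2.boxPoints(r));
ch=[(162,150),(160,165),(127,112),(118,290),(158,280)]
for z in (0,.1,.2,.3): print(z,[plane(T,u,v,z)[:2].round(3) for u,v in ch])
x=cv2.resize(im[110:300,100:320],None,fx=3.4,fy=3.0,interpolation=cv2.INTER_CUBIC)
x=cv2.resize(S["image"][60:280,80:340],None,fx=2.7,fy=2.7,interpolation=cv2.INTER_CUBIC)
cv2.imwrite("pics/sc.png",x[...,::-1])
E
```

```text
ball [ 0.48558829 -0.36837987  0.09873704] topz98 [ 0.48551395 -0.3683551   0.098     ]
((471.7544250488281, -369.4317932128906), (178.97776794433594, 126.64901733398438), 6.37539005279541)
[[ 375.7873  -316.43594]
 [ 389.85065 -442.30173]
 [ 567.72156 -422.42764]
 [ 553.6582  -296.56186]]
0 [array([ 0.597, -0.137]), array([ 0.562, -0.135]), array([ 0.686, -0.05 ]), array([ 0.276, -0.055]), array([ 0.3  , -0.144])]
0.1 [array([ 0.578, -0.157]), array([ 0.546, -0.154]), array([ 0.658, -0.078]), array([ 0.286, -0.082]), array([ 0.309, -0.163])]
0.2 [array([ 0.559, -0.176]), array([ 0.53 , -0.174]), array([ 0.631, -0.106]), array([ 0.297, -0.109]), array([ 0.317, -0.182])]
0.3 [array([ 0.54 , -0.196]), array([ 0.514, -0.194]), array([ 0.603, -0.133]), array([ 0.307, -0.136]), array([ 0.325, -0.2  ])]
```

View pics/sc.png

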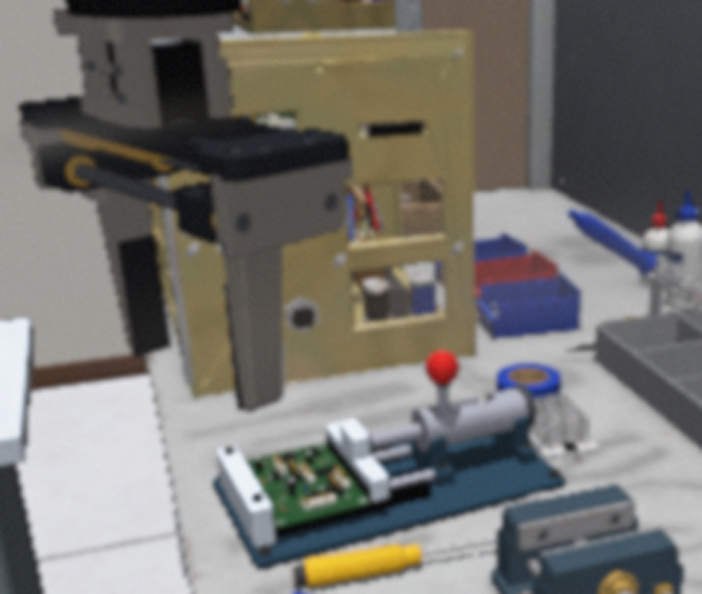

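Close side view: ball at crop (442,367) upright on the barrel, jaw clamped on the board; the chassis is well clear. I'll push with closed fingers, their flat face turned 45° between holder +x and +y.

```bash
cat >> h.py <<'E'
from scipy.spatial.transform import Rotation as Ro
yaw=0.105; ex=np.array([np.cos(yaw),np.sin(yaw),0]);ey=np.array([-ex[1],ex[0],0]);ez=np.array([0,0,1.])
B0=np.array([.4855,-.3684,.098])
def hol(P): # holder coordinates, mm
    d=np.asarray(P)-B0; return np.round(1000*np.array([d@ex+.050,d@ey,d[2]+.098]),1)
def wor(h): h=np.array(h)/1000; return B0+(h[0]-.05)*ex+h[1]*ey+(h[2]-.098)*ez
def cmd(s,h,face=None):
    R=Ro.from_quat(s["orientation"]); sh=R.inv().apply(wor(h)-s["ee_pos"])/.3
    out={"shift":sh.round(3)}
    if face is not None:
        a=yaw+face; x=np.array([np.cos(a),np.sin(a),0]); z=-ez; M=np.array([x,np.cross(z,x),z]).T
        out["turn"]=((R.inv()*Ro.from_matrix(M)).as_rotvec()/2).round(3)
    return out
E
python3 - <<'E'
from plant import env
from h import *
s=env.state();print(cmd(s,[15,-35,150],np.pi/4)); print(hol(s["ee_pos"]))
S=pickle.load(open("side.pkl","rb"))
p=plane(S,256,191,0);print(p)
for z in(.2,.25,.3,.35,.4):print(z,proj(S,np.array([p[0],p[1],z])))
E
```

```text
{'shift': array([ 0.765, -0.281,  0.213]), 'turn': array([-0.001, -0.   , -0.218])}
[-171.7 -192.9  213.7]
[ 0.59941566 -0.13745646  0.        ]
0.2 [255.42419768 122.7253935 ]
0.25 [255.26597234 103.96414039]
0.3 [255.10134388  84.44365058]
0.35 [254.92991559  64.11688468]
0.4 [254.75125729  42.93283554]
```

Request:
arm_command:
  plan:
    - {"x": 0.15,"y": -0.06,"z": 0,"az": -0.04,"gripper": 0}
    - {"x": 0.3,"y": -0.11,"z": 0,"az": -0.09,"gripper": 0}
    - {"x": 0.45,"y": -0.17,"z": 0,"az": -0.14,"gripper": 0}
    - {"x": 0.6,"y": -0.22,"z": 0,"az": -0.19,"gripper": 0}
    - {"x": 0.765,"y": -0.28,"z": 0.05,"az": -0.218,"gripper": 0}
    - {"x": 0.765,"y": -0.28,"z": 0.12,"az": -0.218,"gripper": 0}
    - {"x": 0.765,"y": -0.28,"z": 0.15,"az": -0.218,"gripper": 0}
    - {"x": 0.765,"y": -0.28,"z": 0.15,"az": -0.218,"gripper": 0}
    - {"x": 0.765,"y": -0.28,"z": 0.15,"az": -0.218,"gripper": 0}
  grip_force: 20

```text
invalid input
```

Run:
```python
from plant import env,read_camera
from h import *
s=env.state();c=read_camera("wrist");print(hol(s["ee_pos"]),s["width"],s["time_s"],s["force"])
print(cmd(s,[15,-35,88],np.pi/4))
cv2.imwrite("pics/w1.png",c["image"][...,::-1])
M=np.array(c["mount"]);f=192/np.tan(np.radians(c["fov_y"])/2)
m=red(c["image"]);N,_,st,ce=cv2.connectedComponentsWithStats(m)
R=Ro.from_quat(s["orientation"])
for i in range(1,N):
    if st[i,4]<60: continue
    u=ce[i]-[c["cx"],c["cy"]];r=np.hypot(*u);th=r/f
    d=R.apply(M[:3,:3]@np.array([*(u/r*np.sin(th)),np.cos(th)]));o=s["ee_pos"]+R.apply(M[:3,3])
    print(st[i],ce[i],hol(o+d*(.098-o[2])/d[2]))
```

```text
[-171.7 -192.9  213.7] 0.9970194472291293 0.1 [-0.81772815 -0.35730955  0.1722494 ]
{'shift': array([ 0.765, -0.281,  0.42 ]), 'turn': array([-0.001, -0.   , -0.218])}
```

View pics/w1.png

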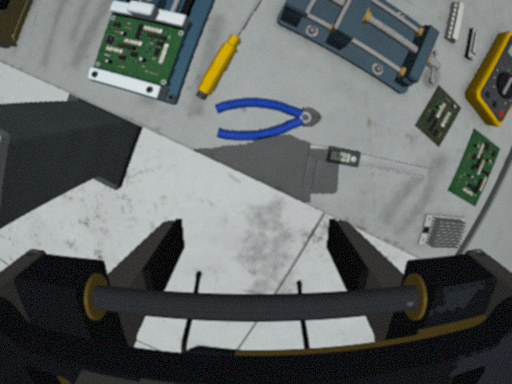

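The move was refused, probably because ax/ay were missing. The wrist view is from the start pose: fingers at (165,260) and (350,260), board at (140,45). I'll resend with every key.

Request:
arm_command:
  plan:
    - {"x": 0.15,"y": -0.06,"z": 0,"ax": 0,"ay": 0,"az": -0.04,"gripper": 0}
    - {"x": 0.3,"y": -0.11,"z": 0,"ax": 0,"ay": 0,"az": -0.09,"gripper": 0}
    - {"x": 0.45,"y": -0.17,"z": 0,"ax": 0,"ay": 0,"az": -0.14,"gripper": 0}
    - {"x": 0.6,"y": -0.22,"z": 0,"ax": 0,"ay": 0,"az": -0.19,"gripper": 0}
    - {"x": 0.765,"y": -0.28,"z": 0.05,"ax": 0,"ay": 0,"az": -0.218,"gripper": 0}
    - {"x": 0.765,"y": -0.28,"z": 0.12,"ax": 0,"ay": 0,"az": -0.218,"gripper": 0}
    - {"x": 0.765,"y": -0.28,"z": 0.15,"ax": 0,"ay": 0,"az": -0.218,"gripper": 0}
    - {"x": 0.765,"y": -0.28,"z": 0.15,"ax": 0,"ay": 0,"az": -0.218,"gripper": 0}
    - {"x": 0.765,"y": -0.28,"z": 0.15,"ax": 0,"ay": 0,"az": -0.218,"gripper": 0}
  grip_force: 20

```text
time_s: 1.05
ee_pos: [0.4536, -0.4094, 0.1698]
orientation: [0.903, 0.43, -0.0, 0.0]
force: [-0.8, 0.6, -0.1]
width: 0.238
grasp_force: 0.0
```

```bash
cat > look.py <<'E'
from plant import env,read_camera
from h import *
import sys
def look(name,zb=.098):
    s=env.state();c=read_camera("wrist");print("tcp",hol(s["ee_pos"]),"w",s["width"],"t",s["time_s"],"F",s["force"].round(1))
    cv2.imwrite("pics/%s.png"%name,c["image"][...,::-1])
    M=np.array(c["mount"]);f=192/np.tan(np.radians(c["fov_y"])/2)
    m=red(c["image"]);N,_,st,ce=cv2.connectedComponentsWithStats(m)
    R=Ro.from_quat(s["orientation"])
    for i in range(1,N):
        if st[i,4]<60: continue
        u=ce[i]-[c["cx"],c["cy"]];r=np.hypot(*u);th=r/f
        d=R.apply(M[:3,:3]@np.array([*(u/r*np.sin(th)),np.cos(th)]));o=s["ee_pos"]+R.apply(M[:3,3])
        print(st[i],ce[i].round(1),hol(o+d*(zb-o[2])/d[2]))
    return s
E
python3 - <<'E'
from look import *
s=look("w2"); print(cmd(s,[15,-35,88],np.pi/4))
E
```

```text
tcp [ 14.  -37.4 169.8] w 0.23792209262899724 t 1.05 F [-0.8  0.6 -0.1]
[467  65  25  23 153] [481.3  74.8] [ 263.  -106.2   98. ]
[237 122  33  34 851] [253.4 138.5] [50.2  0.7 98. ]
{'shift': array([ 0.008, -0.003,  0.273]), 'turn': array([ 0.   ,  0.   , -0.001])}
```

View pics/w2.png

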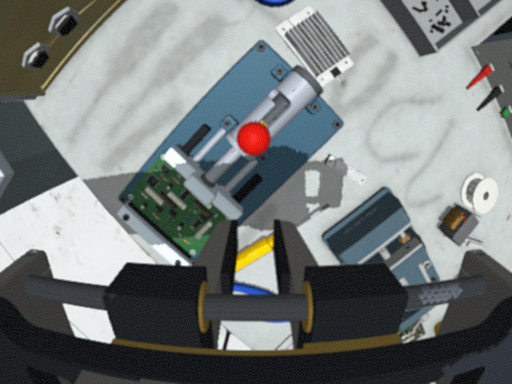

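Ball at (253,138) maps to holder (50,1), as expected; the heat sink is at (315,45) beyond the barrel, and the fingers (235–290, 240) are still closing. Descending beside the ball.

Request:
arm_command:
  plan:
    - {"x": 0,"y": 0,"z": 0,"ax": 0,"ay": 0,"az": 0,"gripper": 0}
    - {"x": 0,"y": 0,"z": 0,"ax": 0,"ay": 0,"az": 0,"gripper": 0}
    - {"x": 0,"y": 0,"z": 0,"ax": 0,"ay": 0,"az": 0,"gripper": 0}
    - {"x": 0,"y": 0,"z": 0.1,"ax": 0,"ay": 0,"az": 0,"gripper": 0}
    - {"x": 0,"y": 0,"z": 0.2,"ax": 0,"ay": 0,"az": 0,"gripper": 0}
    - {"x": 0,"y": 0,"z": 0.27,"ax": 0,"ay": 0,"az": 0,"gripper": 0}
    - {"x": 0,"y": 0,"z": 0.27,"ax": 0,"ay": 0,"az": 0,"gripper": 0}
    - {"x": 0,"y": 0,"z": 0.27,"ax": 0,"ay": 0,"az": 0,"gripper": 0}

```text
time_s: 1.9
ee_pos: [0.455, -0.4079, 0.089]
orientation: [0.902, 0.431, 0.0, 0.0]
force: [0.0, -0.3, 0.6]
width: 0.004
grasp_force: 0.0
```

Run:
```python
from look import *
s=look("w3")
for h in([26,-24,88],[33,-17,88],[50,-17,88],[74,-17,88],[80,-17,88]): print(h,cmd(s,h,np.pi/4))
```

```text
tcp [ 15.6 -36.   89. ] w 0.003874665802892729 t 1.9 F [ 0.  -0.3  0.6]
[ 228  133   50   50 1949] [252.6 157.4] [50.2  0.8 98. ]
[26, -24, 88] {'shift': array([ 0.053, -0.004,  0.003]), 'turn': array([ 0., -0.,  0.])}
[33, -17, 88] {'shift': array([ 0.086, -0.004,  0.003]), 'turn': array([ 0., -0.,  0.])}
[50, -17, 88] {'shift': array([0.126, 0.036, 0.003]), 'turn': array([ 0., -0.,  0.])}
[74, -17, 88] {'shift': array([0.183, 0.093, 0.003]), 'turn': array([ 0., -0.,  0.])}
[80, -17, 88] {'shift': array([0.197, 0.107, 0.003]), 'turn': array([ 0., -0.,  0.])}
```

View pics/w3.png

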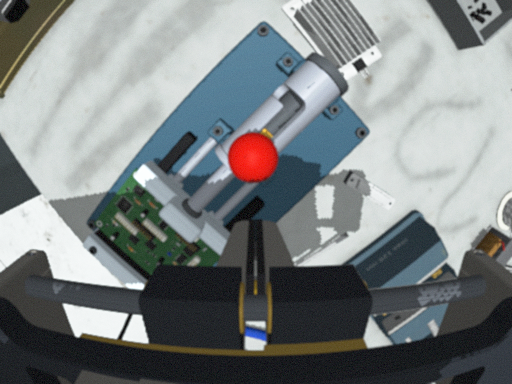

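Ball at (253,157), fingers closed right beside it. Push along +x, in stages.

Request:
arm_command:
  plan:
    - {"x": 0.04,"y": 0,"z": 0.003,"ax": 0,"ay": 0,"az": 0,"gripper": 0}
    - {"x": 0.075,"y": 0,"z": 0.003,"ax": 0,"ay": 0,"az": 0,"gripper": 0}
    - {"x": 0.09,"y": 0.01,"z": 0.003,"ax": 0,"ay": 0,"az": 0,"gripper": 0}
    - {"x": 0.11,"y": 0.025,"z": 0.003,"ax": 0,"ay": 0,"az": 0,"gripper": 0}
    - {"x": 0.125,"y": 0.035,"z": 0.003,"ax": 0,"ay": 0,"az": 0,"gripper": 0}
    - {"x": 0.14,"y": 0.05,"z": 0.003,"ax": 0,"ay": 0,"az": 0,"gripper": 0}
    - {"x": 0.155,"y": 0.065,"z": 0.003,"ax": 0,"ay": 0,"az": 0,"gripper": 0}
    - {"x": 0.17,"y": 0.08,"z": 0.003,"ax": 0,"ay": 0,"az": 0,"gripper": 0}
    - {"x": 0.185,"y": 0.095,"z": 0.003,"ax": 0,"ay": 0,"az": 0,"gripper": 0}
    - {"x": 0.185,"y": 0.095,"z": 0.003,"ax": 0,"ay": 0,"az": 0,"gripper": 0}

```text
time_s: 2.95
ee_pos: [0.5103, -0.3859, 0.0875]
orientation: [0.903, 0.43, -0.002, 0.001]
force: [-2.2, -5.7, -1.0]
width: 0.004
grasp_force: 2.7
```

Run:
```python
from look import *
s=look("w4")
```

```text
tcp [ 72.9 -20.   87.5] w 0.004307631367472579 t 2.95 F [-2.2 -5.7 -1. ]
[493 112  19  27 138] [503.9 126.1] [251.9 -87.6  98. ]
[ 191  190   47   47 1760] [214.  212.8] [69.2 10.  98. ]
```

View pics/w4.png

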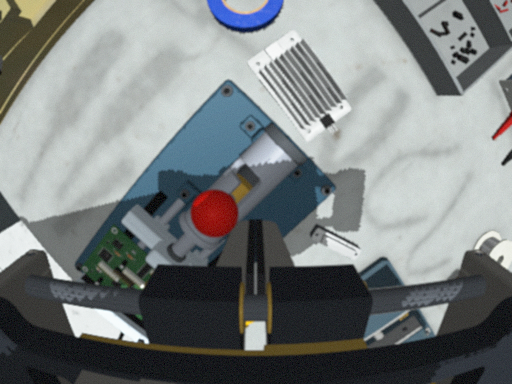

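Ball at (214,213), only at holder (69,9): at 45° it slid off sideways along the finger face. I'll back off, let it spring back, and push again with the face turned to about 12°; friction should then carry the ball over at the end.

Request:
arm_command:
  plan:
    - {"x": -0.1,"y": 0,"z": 0,"ax": 0,"ay": 0,"az": 0,"gripper": 0}
    - {"x": -0.13,"y": 0,"z": 0,"ax": 0,"ay": 0,"az": 0,"gripper": 0}
    - {"x": -0.17,"y": -0.04,"z": 0,"ax": 0,"ay": 0,"az": 0.07,"gripper": 0}
    - {"x": -0.21,"y": -0.08,"z": 0,"ax": 0,"ay": 0,"az": 0.14,"gripper": 0}
    - {"x": -0.23,"y": -0.1,"z": 0,"ax": 0,"ay": 0,"az": 0.21,"gripper": 0}
    - {"x": -0.23,"y": -0.1,"z": 0,"ax": 0,"ay": 0,"az": 0.288,"gripper": 0}
    - {"x": -0.23,"y": -0.1,"z": 0,"ax": 0,"ay": 0,"az": 0.288,"gripper": 0}
    - {"x": -0.23,"y": -0.1,"z": 0,"ax": 0,"ay": 0,"az": 0.288,"gripper": 0}

```text
time_s: 3.8
ee_pos: [0.4461, -0.4167, 0.0878]
orientation: [0.987, 0.159, 0.0, 0.0]
force: [1.0, -0.8, 0.3]
width: 0.006
grasp_force: 0.0
```

Run:
```python
from look import *
s=look("w5")
for h in([10,-8,88],[26,-5,88],[50,-5,88],[68,-5,88],[72,-5,88]): print(h,cmd(s,h,np.radians(12)))
```

```text
tcp [  5.7 -43.9  87.8] w 0.005911284550803466 t 3.8 F [ 1.  -0.8  0.3]
[ 160  127   49   50 1905] [183.5 151.5] [50.  7. 98.]
[10, -8, 88] {'shift': array([ 0.039, -0.114, -0.001]), 'turn': array([ 0.   , -0.   ,  0.002])}
[26, -5, 88] {'shift': array([ 0.094, -0.112, -0.001]), 'turn': array([ 0.   , -0.   ,  0.002])}
[50, -5, 88] {'shift': array([ 0.172, -0.095, -0.001]), 'turn': array([ 0.   , -0.   ,  0.002])}
[68, -5, 88] {'shift': array([ 0.23 , -0.083, -0.001]), 'turn': array([ 0.   , -0.   ,  0.002])}
[72, -5, 88] {'shift': array([ 0.243, -0.08 , -0.001]), 'turn': array([ 0.   , -0.   ,  0.002])}
```

Request:
arm_command:
  plan:
    - {"x": 0.03,"y": -0.07,"z": 0,"ax": 0,"ay": 0,"az": 0,"gripper": 0}
    - {"x": 0.045,"y": -0.14,"z": 0,"ax": 0,"ay": 0,"az": 0,"gripper": 0}
    - {"x": 0.09,"y": -0.137,"z": 0,"ax": 0,"ay": 0,"az": 0,"gripper": 0}
    - {"x": 0.12,"y": -0.13,"z": 0,"ax": 0,"ay": 0,"az": 0,"gripper": 0}
    - {"x": 0.145,"y": -0.125,"z": 0,"ax": 0,"ay": 0,"az": 0,"gripper": 0}
    - {"x": 0.17,"y": -0.12,"z": 0,"ax": 0,"ay": 0,"az": 0,"gripper": 0}
    - {"x": 0.195,"y": -0.115,"z": 0,"ax": 0,"ay": 0,"az": 0,"gripper": 0}
    - {"x": 0.215,"y": -0.11,"z": 0,"ax": 0,"ay": 0,"az": 0,"gripper": 0}
    - {"x": 0.23,"y": -0.107,"z": 0,"ax": 0,"ay": 0,"az": 0,"gripper": 0}
    - {"x": 0.23,"y": -0.107,"z": 0,"ax": 0,"ay": 0,"az": 0,"gripper": 0}

```text
time_s: 4.85
ee_pos: [0.4989, -0.3675, 0.0874]
orientation: [0.988, 0.156, -0.002, -0.0]
force: [-7.8, -1.1, 5.2]
width: 0.005
grasp_force: 3.8
```

Run:
```python
from look import *
s=look("w6")
```

```text
tcp [63.4 -0.5 87.4] w 0.005096275593316647 t 4.85 F [-7.8 -1.1  5.2]
[ 236  180   49   50 1844] [259.6 204.4] [87.   2.5 98. ]
```

View pics/w6.png

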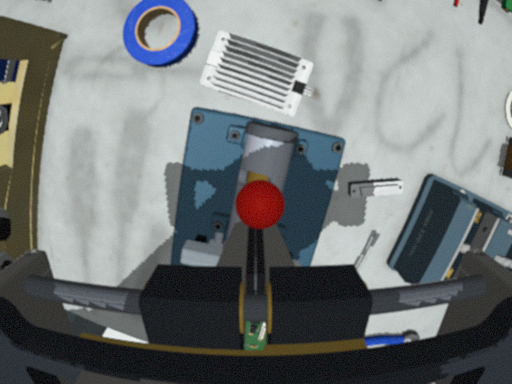

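Ball at (260,204), held centrally at holder x=87 (jaw ≈ 37 mm). Press it to the end, then drag it to +y.

Request:
arm_command:
  plan:
    - {"x": 0.015,"y": 0.003,"z": 0,"ax": 0,"ay": 0,"az": 0,"gripper": 0}
    - {"x": 0.026,"y": 0.006,"z": 0,"ax": 0,"ay": 0,"az": 0,"gripper": 0}
    - {"x": 0.026,"y": 0.006,"z": 0,"ax": 0,"ay": 0,"az": 0,"gripper": 0}
    - {"x": 0.027,"y": -0.01,"z": 0,"ax": 0,"ay": 0,"az": 0,"gripper": 0}
    - {"x": 0.029,"y": -0.025,"z": 0,"ax": 0,"ay": 0,"az": 0,"gripper": 0}
    - {"x": 0.031,"y": -0.04,"z": 0.005,"ax": 0,"ay": 0,"az": 0,"gripper": 0}
    - {"x": 0.034,"y": -0.055,"z": 0.01,"ax": 0,"ay": 0,"az": 0,"gripper": 0}
    - {"x": 0.037,"y": -0.07,"z": 0.015,"ax": 0,"ay": 0,"az": 0,"gripper": 0}
    - {"x": 0.04,"y": -0.085,"z": 0.02,"ax": 0,"ay": 0,"az": 0,"gripper": 0}
    - {"x": 0.04,"y": -0.085,"z": 0.02,"ax": 0,"ay": 0,"az": 0,"gripper": 0}

```text
time_s: 5.9
ee_pos: [0.5001, -0.339, 0.0795]
orientation: [0.988, 0.156, -0.004, -0.001]
force: [-8.0, -2.5, -2.8]
width: 0.001
grasp_force: 4.2
```

Run:
```python
from look import *
s=look("w7",.092)
```

```text
tcp [67.6 27.7 79.5] w 0.0005703274191900593 t 5.9 F [-8.  -2.5 -2.8]
[483   0   7  21  93] [485.3   7.9] [254.4 -88.   92. ]
[ 235  179   48   50 1833] [258.1 203.3] [92.3 31.8 92. ]
```

View pics/w7.png

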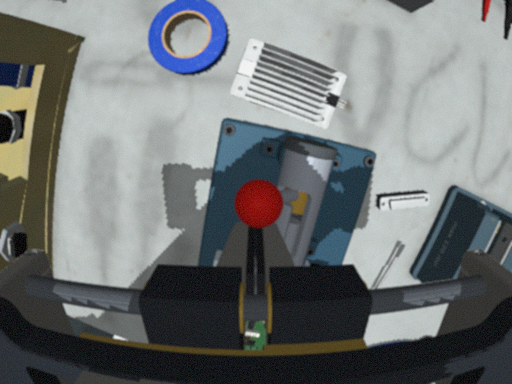

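Ball at (258,203), in the side leg at about 0.65 rad (x≈91, y≈32). Carry on over and down.

Request:
arm_command:
  plan:
    - {"x": 0.002,"y": -0.01,"z": 0.008,"ax": 0,"ay": 0,"az": 0,"gripper": 0}
    - {"x": 0.004,"y": -0.02,"z": 0.017,"ax": 0,"ay": 0,"az": 0,"gripper": 0}
    - {"x": 0.006,"y": -0.03,"z": 0.026,"ax": 0,"ay": 0,"az": 0,"gripper": 0}
    - {"x": 0.008,"y": -0.04,"z": 0.036,"ax": 0,"ay": 0,"az": 0,"gripper": 0}
    - {"x": 0.01,"y": -0.05,"z": 0.048,"ax": 0,"ay": 0,"az": 0,"gripper": 0}
    - {"x": 0.01,"y": -0.058,"z": 0.058,"ax": 0,"ay": 0,"az": 0,"gripper": 0}
    - {"x": 0.01,"y": -0.058,"z": 0.058,"ax": 0,"ay": 0,"az": 0,"gripper": 0}

```text
time_s: 6.65
ee_pos: [0.4982, -0.3231, 0.063]
orientation: [0.988, 0.156, -0.003, 0.0]
force: [-7.6, -3.7, 0.2]
width: 0.003
grasp_force: 4.5
```

Run:
```python
from look import *
s=look("w8",.072)
c=read_camera("top");N,_,st,ce=cv2.connectedComponentsWithStats(red(c["image"]))
for i in range(1,N):
    if st[i,4]>15 and abs(ce[i,0]-260)<40:
        print(st[i],ce[i],[hol(plane(c,*ce[i],z)) for z in(.07,.08)])
```

```text
tcp [67.3 43.7 63. ] w 0.003450817434472333 t 6.65 F [-7.6 -3.7  0.2]
[505   0   7  25 119] [507.8  10. ] [268.  -99.2  72. ]
[ 235  179   49   49 1838] [259.1 202.7] [91.3 47.1 72. ]
```

Ball is at the stop (91, 47). Back off along −x, then lift.

Request:
arm_command:
  plan:
    - {"x": -0.02,"y": -0.004,"z": 0,"ax": 0,"ay": 0,"az": 0,"gripper": 0}
    - {"x": -0.04,"y": -0.009,"z": 0,"ax": 0,"ay": 0,"az": 0,"gripper": 0}
    - {"x": -0.08,"y": -0.018,"z": 0,"ax": 0,"ay": 0,"az": 0,"gripper": 0}
    - {"x": -0.1,"y": -0.02,"z": -0.1,"ax": 0,"ay": 0,"az": 0,"gripper": 0}
    - {"x": -0.1,"y": -0.02,"z": -0.25,"ax": 0,"ay": 0,"az": 0,"gripper": 0}
    - {"x": -0.1,"y": -0.02,"z": -0.35,"ax": 0,"ay": 0,"az": 0,"gripper": 0}
    - {"x": -0.1,"y": -0.02,"z": -0.35,"ax": 0,"ay": 0,"az": 0,"gripper": 0}
    - {"x": -0.1,"y": -0.02,"z": -0.35,"ax": 0,"ay": 0,"az": 0,"gripper": 0}

```text
time_s: 7.55
ee_pos: [0.4717, -0.3237, 0.1701]
orientation: [0.988, 0.157, 0.001, 0.001]
force: [0.0, 0.4, -0.2]
width: 0.007
grasp_force: 0.0
```

Run:
```python
from look import *
s=look("w9",.0705)
```

```text
tcp [ 41.   45.9 170.1] w 0.0073033516598758055 t 7.55 F [ 0.   0.4 -0.2]
[446   0   9  23  92] [449.7   8.8] [ 280.8 -113.9   70.5]
[251 127  30  30 716] [265.6 141.5] [88.7 46.8 70.5]
```

View pics/w9.png

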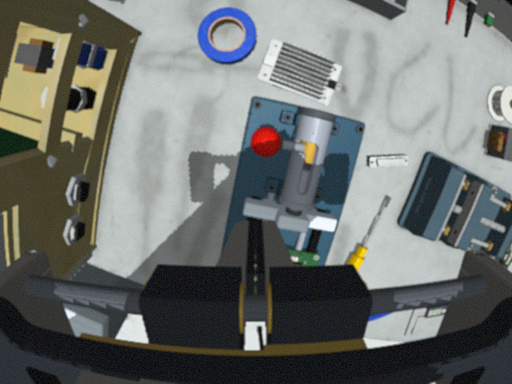

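The released ball at (266,141) rests at holder (88.7, 46.8), fully home, with the jaw open and the bystanders in place. Handing in.

```bash
python3 -c "
from plant import sign_off
print(sign_off())"
```

```text
the job is handed in; nothing more can be done
None
```

The jaw is latched open: after I let go, the wrist camera put the ball at x ≈ 89, y ≈ 47 mm in the holder's frame, fully home in the side leg. The fingers were clear of everything, and I handed the job in after about 7.6 s of robot time; the verdict was not shown. My first push, at 45°, slid off the ball and let the jaw spring back before the second one worked. I did not measure the board's position afterwards.

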